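# Close the bench gauge on the right vial

## Robot

A 7-joint arm with a two-finger parallel gripper is mounted at the origin on a cart in front of the work surface, level with it; the furniture and walls round the work are solid. World frame = base frame: x ahead of the robot, y to its left, z up, the work surface at z = 0. Lengths are in m, angles in rad, forces in N, time in s.
With the tool pointing down it reaches from about 0.425 to 0.875 m from the base axis. Payload 4.7 kg.
Tool frame: the origin (TCP) lies at the very end of the fingers, on their centre line; the grasp point (between the pads) lies 19 mm behind it; z points along the fingers, y is the line along which they close (so a half turn about z gives the same grasp; the last joint's range is limited). The gripper opens to 87 mm and grips with 3 to 60 N. Pads are 19 mm wide; open, the fingers measure 117 mm over their backs; the gripper's body (75 mm by 190 mm) begins 51 mm behind the grasp point.
Start: joints at [-1.129, 0.321, -0.07, 1.45, 0.023, 1.371, -0.057], TCP at [0.27, 0.591, 0.186] pointing down, gripper open.
Joint ranges: [-2.86, 2.86], [-0.3, 2.09], [-1.38, 1.24], [0.06, 2.45], [-1.56, 4.7], [0.09, 2.05], [-2.69, 2.69]. Speed limits (rad/s): [2.57, 2.57, 3.14, 3.14, 3.14, 3.14, 3.14].

## Interface

Orientations are given as a rotation vector (axis times angle).
In Python, from bench import get_state, get_image, get_calibration, close_job gives the robot as it stands.
- The arm moves only by the shell command python3 -m crank 'ROWS' [FORCE]. ROWS is JSON, a list of rows, each a list of 5 numbers: the opening, from 0 (shut) to 1 (fully open), then the shift along the world's x, y, z in units of 0.2 m (1.0 is 0.2 m), then the turn about the world's z in units of 2 pi rad (1.0 is 2 pi rad). A call has 1 to 5 rows; each row is the pose to reach, as a shift and turn from the pose commanded when the call began, turning the shorter way round; what a row does not reach only later rows make up. A row lasts 1/8 s, in which the tool goes at most 62.5 mm and 10.7 degrees, less where a joint would pass 70% of its speed; a pose out of reach is approached as far as the arm can. A call with a number of a shift or a turn outside -1 to 1 is refused whole. A call with a gripper value outside its range is refused whole. The fingers move at their own pace and stop on an object; FORCE is the grip in N (left out, the last holds). Time passes only in rows, so rows that repeat a pose let the fingers close. It gives the time, the measured TCP pose, the force, the opening and the grip force at its end, in the units of the state.
- get_state(): the state, without advancing time (a new reading comes with each control period).
- get_image(name): name is "scene" or "top" or "wrist"; returns the picture (400x640x3 uint8, red, green, blue); there is no depth.
- get_calibration(name): a dict with "fovy" (degrees; the focal length in pixels is half the picture's height over the tangent of half this angle, whatever the lens; pixels are square), "cx", "cy" (the principal point, pixels), "R" (3x3) and "t" (3): a world point X has camera coordinates R X + t. Camera axes: x right, y down, z forward; pixel columns grow to the right and rows downward; lengths in m; the calibration is good to about 2 mm. A picture is of the moment at which its call begins: read the wrist's pose just before it. get_calibration takes no time and is no camera call; for the wrist camera it gives the pose at the moment of the call.
- close_job(): hands the job in; it is judged then, once.
The state is a dict: "time": time; "joint_positions": joint angles; "qd": joint speeds; "joint_torque": joint torques, N m; "position": TCP position; "tool_rot": TCP orientation; "ft_force": force on the tool from outside, world axes, zero at the start; "torque": the same for the moment, N m; "grip_width": opening from 0.0 (shut) to 1.0 (fully open); "grip_force": force on a finger pad.
Only numpy, scipy, OpenCV 4.12 (cv2) and the standard library are available. Lean on these libraries where they do the work, as an engineer would, in place of code of your own. Each camera call takes 0.05 s, during which the arm holds its last target. There are 200 camera calls.

## Task

Stand the largest of the three screw-cap vials (the clear glass one) upright on the bed of the bench gauge, between its open jaws, and let go of it. Then slide the jaw by its upright grip until it presses the vial against the sprung anvil and the anvil is pushed back about half of its 16 mm travel, not all the way to its stop, and leave it so. Do not disturb the two smaller vials.

Things in the scene. Friction and masses are not known exactly. Their poses are not given: they have to be found in the camera images.
- big_vial_mid (a point): Largest vial, to be measured: clear glass with a screw cap, round, body 26 mm diameter and 40 mm tall, cap 22 mm diameter, 50 mm tall in all, about 18 g, loose, standing upright on the bench. Point: its centre, 25 mm above its underside; z up.
- mid_vial_mid (a point): Bystander vial of brown glass, 23 mm diameter, 45 mm tall, standing on the bench. Point: its centre, half-way up. Leave it alone.
- small_vial_mid (a point): Bystander vial of brown glass, the smallest, 20 mm diameter, 36 mm tall, standing on the bench. Point: its centre, half-way up. Leave it alone.
- gauge: Bench slide gauge (a caliper) fixed to the bench: flat aluminium bed 60 mm wide (x) and 230 mm long (y), its top 12 mm above the bench; a bright steel anvil plate at the -y end and a bright steel jaw plate on a dark carriage facing it. Origin: on the bench, on the bed's centre line; y points along the bed from anvil to jaw, z up.
- anvil_face (a point): Centre of the sprung anvil's flat measuring face (44 mm wide, 15 to 45 mm above the bench), 30 mm above the bench, over the bed's centre line. Axes as the gauge's: y points from here toward the jaw, x across the bed, z up. The anvil moves back along -y when pushed; a fixed dark post 48 mm high stands behind it.
- jaw_face (a point): Centre of the sliding jaw's flat face that looks at the anvil (44 mm wide, 14 to 46 mm above the bench), 30 mm above the bench. The clear gap is the distance from anvil_face to here along y: 60 to 80 mm at the start, 26 mm with the vial touching both faces. The jaw slides only along the bed. Axes as the gauge's.
- jaw_grip (a point): Upright black grip block on the jaw's carriage, 24 mm across the bed and 20 mm along it, its top 75 mm above the bench, standing 44 mm clear above the carriage block it is fixed to (top 31 mm above the bench). Point: on the grip's centre line, 58 mm above the bench and 50 mm behind jaw_face along +y. Moving it along -y closes the jaw.
- jaw (a joint): Travel of the jaw toward the anvil in m: 0 fully open (gap 80 mm with the anvil at rest), 0.075 fully shut. Slides with about 8 N friction and stays where it is left.
- anvil (a joint): How far the sprung anvil is pushed back in m: 0 at rest, 0.016 at its stop. Its spring pushes back with 1.5 N at the start of travel and 4.7 N at the stop; it cannot push the jaw back.
Mind the look-alikes: they are no part of the job. What is shaped like the part that bears big_vial_mid but green is not meant.

How it is judged:
On the way:
1. the largest vial stands upright on the bed between the open jaws, anvil not yet pushed, and has been let go (angle between big_vial_mid's own z axis and vertical below 0.15 rad and x of big_vial_mid in the frame of anvil_face between -0.018 and 0.018 m and z of big_vial_mid in the frame of anvil_face between -0.003 and 0.017 m and y of big_vial_mid in the frame of anvil_face above 0.01 m and y of big_vial_mid in the frame of jaw_face below -0.01 m and value of joint anvil below 0.002 m and contact force between the fingers and big_vial below 0.1 N), for 0.2 s.
At the end, for the whole second after the job is handed in: The largest vial stands upright (within about 9 degrees) on the gauge bed, within 18 mm of the bed's centre line, touching both faces (gap 21 to 31 mm), with the anvil pushed back 3 to 14.5 mm and everything at rest and released (angle between big_vial_mid's own z axis and vertical below 0.15 rad and x of big_vial_mid in the frame of anvil_face between -0.018 and 0.018 m and z of big_vial_mid in the frame of anvil_face between -0.003 and 0.017 m and y of big_vial_mid in the frame of anvil_face between 0.009 and 0.017 m and y of jaw_face in the frame of anvil_face between 0.021 and 0.031 m and value of joint anvil between 0.003 and 0.0145 m and velocity of joint jaw between -0.005 and 0.005 m/s and velocity of joint anvil between -0.005 and 0.005 m/s).
It fails at once if a smaller vial is moved more than 30 mm or tipped (distance of any of mid_vial_mid, small_vial_mid from where it was at the start of the episode above 0.03 m or angle between any of mid_vial_mid, small_vial_mid's own z axis and vertical above 0.5 rad).
It also fails if it takes over 46 s, if anything falls off the work surface, if the arm or the gripper's body presses on something with over 40 N, if the wrist force passes 120 N, or if a joint passes its speed limit or range.

## Working session

There is one attempt and no reset: what is moved stays moved. The work goes in short steps, Python scripts to look and compute and a shell command to move; the robot and the scene stay as the last step left them, time stands still between calls to the robot, and variables do not carry over. Pictures are saved under pics/ and viewed, at most 10 in all, crops included, and the job is handed in when it is done.

```bash
mkdir -p pics; cat > h.py <<'E'
import numpy as np, cv2
from bench import *
def snap(n,f):
    c=get_calibration(n); im=get_image(n); cv2.imwrite(f,im[:,:,::-1]); return im,c
def ray(c,u,v):
    f=200/np.tan(np.radians(c["fovy"])/2); R=np.array(c["R"]);t=np.array(c["t"])
    d=R.T@np.array([(u-c["cx"])/f,(v-c["cy"])/f,1]); return -R.T@t,d/np.linalg.norm(d)
def onz(c,u,v,z):
    o,d=ray(c,u,v); return o+d*(z-o[2])/d[2]
def tri(rs):
    A=np.zeros((3,3));b=np.zeros(3)
    for o,d in rs:
        P=np.eye(3)-np.outer(d,d);A+=P;b+=P@o
    x=np.linalg.solve(A,b); return x,[np.linalg.norm((np.eye(3)-np.outer(d,d))@(x-o)) for o,d in rs]
def proj(c,X):
    f=200/np.tan(np.radians(c["fovy"])/2);p=np.array(c["R"])@X+c["t"];return p[:2]/p[2]*f+[c["cx"],c["cy"]]
E
python3 - <<'E'
from h import *
for n in("scene","top"):
    im,c=snap(n,f"pics/{n}0.png"); print(n,c)
print(get_state())
E
```

```text
scene {'fovy': 44.15579843620829, 'cx': 322.19746116948295, 'cy': 195.01200731202553, 'R': array([[-0.91086079, -0.41251739, -0.01272905],
       [-0.16133392,  0.38428334, -0.90900918],
       [ 0.37987365, -0.82592719, -0.41658167]]), 't': array([0.58717955, 0.05640944, 0.94715621])}
top {'fovy': 45.18787616096236, 'cx': 316.8994297159142, 'cy': 205.09191648353772, 'R': array([[ 0.02569696, -0.99960194, -0.01164624],
       [-0.98625314, -0.02344808, -0.16356936],
       [ 0.16323117,  0.01568937, -0.98646309]]), 't': array([0.21408226, 0.55213675, 0.90002089])}
{'time': 0.1, 'joint_positions': array([-1.12892623,  0.32179571, -0.07008042,  1.45157433,  0.02258466,
        1.37080017, -0.05692714]), 'qd': array([-3.68813836e-04, -3.58507426e-03, -2.64359820e-04, -3.32286006e-03,
        2.27567469e-05, -1.05004689e-03, -1.26665569e-03]), 'joint_torque': array([-7.00088094e-04, -4.92568016e+01, -4.06004721e-01, -3.13399816e+01,
       -6.40825205e-02,  3.93620844e-02,  7.55958786e-05]), 'position': array([0.26945474, 0.59088899, 0.18532978]), 'tool_rot': array([-6.66773123e-01, -3.06970958e+00,  2.77267138e-03]), 'ft_force': array([-0.41883972, -0.15916998, -0.54689951]), 'torque': array([ 0.00906883, -0.02666571,  0.03223218]), 'grip_force': 0.0, 'grip_width': 1.0033827969988462}
```

View pics/scene0.png

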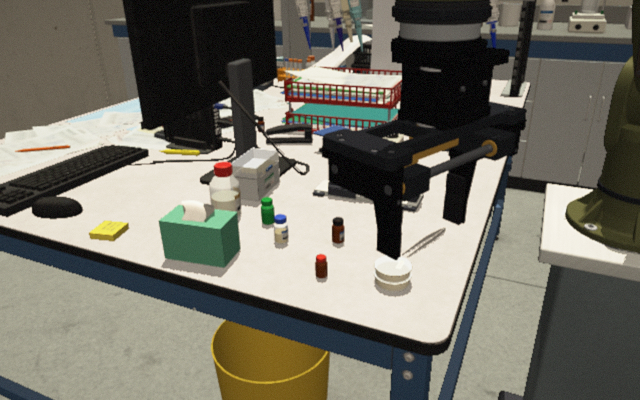

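View pics/top0.png

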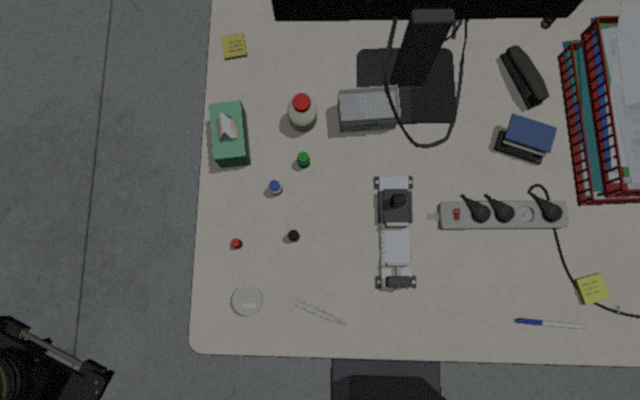

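The scene and top views show these candidates for the vial, as scene / top pixels:
- clear vial with blue cap: (281,230) / (275,187)
- green look-alike: (268,210) / (303,159)
- brown vials: (338,230) / (293,236), and red-capped (321,266) / (236,243)
- big bottle with red cap: (224,185) / (301,108)

By the description I choose the clear one with the blue cap. The gauge is in the top view: the jaw grip is near (398,202) and the anvil post near (400,282).

```bash
python3 - <<'E'
from h import *
T=cv2.imread("pics/top0.png");S=cv2.imread("pics/scene0.png")
ct=get_calibration("top");cs=get_calibration("scene")
def blob(im,box,lo,hi):
    x0,y0,x1,y1=box;h=cv2.cvtColor(im[y0:y1,x0:x1],cv2.COLOR_BGR2HSV);m=cv2.inRange(h,lo,hi)
    n,l,s,c=cv2.connectedComponentsWithStats(m);k=1+np.argmax(s[1:,4]);return c[k]+[x0,y0],s[k]
a,sa=blob(T,(255,165,295,210),(105,100,40),(130,255,255));b,sb=blob(S,(262,205,300,255),(105,100,40),(130,255,255))
print(a,sa,b,sb);print("cap tri",tri([ray(ct,*a),ray(cs,*b)]),"top@.048",onz(ct,*a,.048))
for n,p,z in(("brown",(293,236),.045),("red",(236,243),.036),("green",(303,159),.05),("griptop",(398,200),.075),("post",(400,281),.048)):print(n,onz(ct,*p,z))
A=cv2.resize(T[165:300,360:430],None,fx=4,fy=4,interpolation=cv2.INTER_CUBIC)
B=cv2.resize(S[190:290,250:360],None,fx=4,fy=4,interpolation=cv2.INTER_CUBIC)
o=np.zeros((540,280+440,3),np.uint8);o[:,:280]=A;o[:400,280:]=B;cv2.imwrite("pics/crop1.png",o)
E
```

```text
[274.04       185.33333333] [15 16  9 10 75] [279.56976744 218.47674419] [12 10 12  9 86]
cap tri (array([0.58555844, 0.31432956, 0.04419058]), [np.float64(0.000676840082422474), np.float64(0.0006768400824224766)]) top@.048 [0.58413786 0.31363879 0.048     ]
brown [0.48465336 0.27281562 0.045     ]
red [0.46895847 0.38528875 0.036     ]
green [0.63866384 0.25774854 0.05      ]
griptop [0.55552711 0.07263034 0.075     ]
post [0.40308051 0.06492303 0.048     ]
```

View pics/crop1.png

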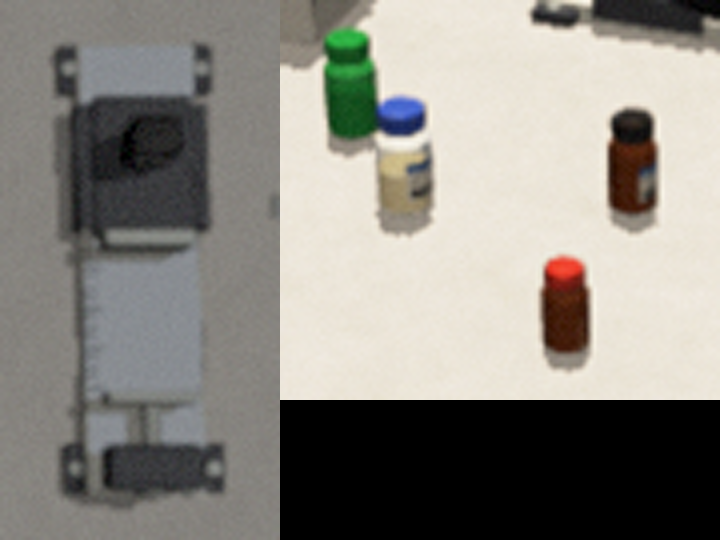

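The crop confirms the choice: the blue-capped clear vial stands alone at crop (402,160), and the green twin at (350,85) is behind it. In the top crop the jaw plate is near row 238 and the anvil plate near row 402. Next I hover over the vial.

```bash
python3 -m crank '[[1,0.3,-0.25,0.1,0.03],[1,0.5,-0.45,0.2,0.05],[1,0.7,-0.65,0.2,0.08],[1,0.9,-0.8,0.2,0.097],[1,0.95,-0.95,0.2,0.097]]'; python3 -m crank '[[1,0.2,-0.2,0,0],[1,0.4,-0.38,0,0],[1,0.58,-0.46,0,0],[1,0.58,-0.46,0,0],[1,0.58,-0.46,0,0]]'
python3 - <<'E'
from h import *
s=get_state();print(s["position"],s["tool_rot"])
im,c=snap("wrist","pics/w1.png");print(c)
im,c=snap("scene","pics/s1.png")
ct=get_calibration("top")
for p in((248,163),(212,163)):print(onz(ct,*p,.07))
print(proj(get_calibration("wrist"),np.array([.585,.314,.047])))
E
```

```text
time: 0.72
position: [0.4635, 0.3973, 0.2257]
tool_rot: [-0.277, 3.129, -0.003]
ft_force: [-0.6, 0.2, 0.2]
grip_width: 1.0
grip_force: 0.0
time: 1.35
position: [0.5748, 0.3101, 0.2257]
tool_rot: [0.286, -3.127, -0.001]
ft_force: [-0.1, 0.2, -0.7]
grip_width: 1.0
grip_force: 0.0
[0.57477888 0.31013124 0.22571924] [ 2.85967552e-01 -3.12691999e+00 -6.19949960e-04]
{'fovy': 59.32801891312182, 'cx': 325.5173619946882, 'cy': 204.58391525015335, 'R': array([[-0.18090201,  0.98350061,  0.00101131],
       [ 0.94884687,  0.17425717,  0.26329461],
       [ 0.25877418,  0.0485901 , -0.96471495]]), 't': array([-0.20229934, -0.64083009,  0.26419357])}
[0.62289697 0.36393869 0.07      ]
[0.62129681 0.4343968  0.07      ]
[325.28489015 187.64294987]
```

View pics/w1.png

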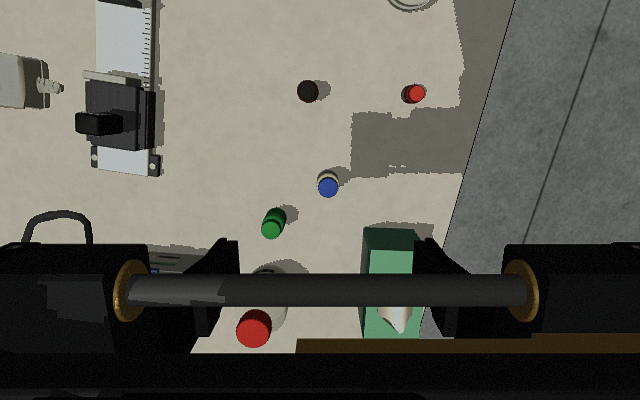

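View pics/s1.png

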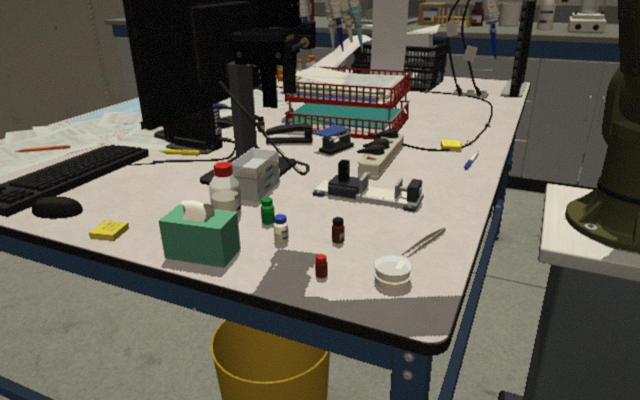

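The wrist view shows the blue cap at (328,187), where I predicted it, with green at (271,228) and the box edge at (362,240), clear of the fingers. The scene view now shows the gauge: grip at (344,172), anvil post at (414,190). I'll triangulate the vial cap and the gauge grip.

```bash
python3 - <<'E'
from h import *
def blob(im,box,lo,hi):
    x0,y0,x1,y1=box;h=cv2.cvtColor(im[y0:y1,x0:x1],cv2.COLOR_BGR2HSV);m=cv2.inRange(h,lo,hi)
    n,l,s,c=cv2.connectedComponentsWithStats(m);k=1+np.argmax(s[1:,4]);return c[k]+[x0,y0],s[k]
W=cv2.imread("pics/w1.png");S=cv2.imread("pics/s1.png");cw,cs,ct=map(get_calibration,("wrist","scene","top"))
B=((105,100,40),(130,255,255))
w,sw=blob(W,(305,160,350,210),*B);s,ss=blob(S,(262,205,300,255),*B)
print(w,sw,s,ss)
X=tri([ray(cw,*w),ray(ct,274.04,185.33),ray(cs,*s)]);print(X,onz(cw,*w,.046))
print("shift units",(np.r_[X[0][:2],.010]-get_state()["position"])/.2)
E
```

```text
[327.55775578 187.26072607] [ 13  18  20  20 303] [279.75862069 218.56321839] [12 10 12  9 87]
(array([0.58493976, 0.31531471, 0.04458166]), [np.float64(0.0012141210872256283), np.float64(0.0013000237269556226), np.float64(0.00040325624433604115)]) [0.58433811 0.31642508 0.046     ]
shift units [ 0.05304163  0.02182018 -1.08108201]
```

```bash
python3 -m crank '[[1,0.05,0.026,-0.2,0],[1,0.05,0.026,-0.45,0],[1,0.05,0.026,-0.7,0],[1,0.05,0.026,-0.9,0],[1,0.05,0.026,-0.9,0]]'; python3 -m crank '[[1,0,0,-0.1,0],[1,0,0,-0.18,0],[1,0,0,-0.18,0],[0.2,0,0,-0.18,0],[0.2,0,0,-0.18,0]]' 8
python3 -m crank '[[0.2,0,0,0,0],[0.2,0,0,0,0],[0.2,0,0,0,0],[0.2,0,0,0,0],[0.2,0,0,0,0]]' 8
```

```text
time: 2.08
position: [0.5818, 0.3144, 0.0428]
tool_rot: [0.288, -3.121, 0.004]
ft_force: [-0.3, 0.2, 0.4]
grip_width: 1.0
grip_force: 0.0
time: 2.7
position: [0.5864, 0.3149, 0.0113]
tool_rot: [-0.285, 3.127, 0.001]
ft_force: [-0.3, -0.9, -0.4]
grip_width: 0.853
grip_force: 0.0
time: 3.32
position: [0.5857, 0.3146, 0.0104]
tool_rot: [-0.285, 3.129, 0.0]
ft_force: [0.2, -0.2, -0.2]
grip_width: 0.292
grip_force: 0.0
```

```bash
python3 -m crank '[[0.1,0,0,0,0],[0.1,0,0,0,0],[0.1,0,0,0,0]]' 10
```

```text
time: 3.7
position: [0.5857, 0.3146, 0.0103]
tool_rot: [0.285, -3.129, -0.0]
ft_force: [1.1, -0.7, -0.2]
grip_width: 0.23
grip_force: 10.0
```

Gripped at a 20 mm width, but 26 mm was expected, so I check with a picture.

```bash
python3 - <<'E'
from h import *
W,c=snap("wrist","pics/w2.png");S,_=snap("scene","pics/s2.png")
o=np.zeros((600,800,3),np.uint8);o[:400,:640]=W[:,:,::-1]
o[400:,0:400]=cv2.resize(S[190:290,200:400,::-1],None,fx=2,fy=2);cv2.imwrite("pics/c2.png",o);print(get_state()["grip_width"])
E
```

```text
0.23036588131113003
```

View pics/c2.png

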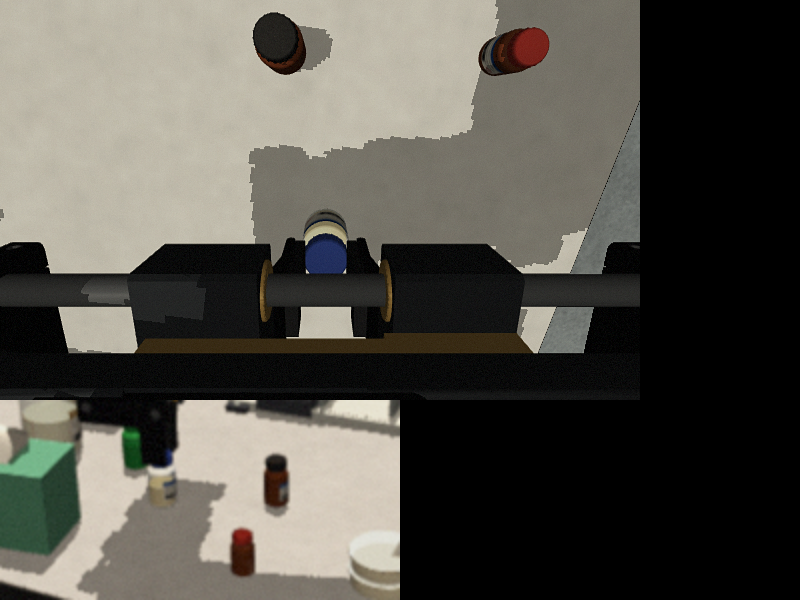

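```bash
python3 - <<'E'
from h import *
c=get_calibration("wrist");W=cv2.imread("pics/w2.png")
h=cv2.cvtColor(W,cv2.COLOR_BGR2HSV)[220:280,290:360];m=cv2.inRange(h,(105,100,30),(130,255,255));n,l,s,cc=cv2.connectedComponentsWithStats(m);k=1+np.argmax(s[1:,4]);print(s[k],cc[k]+[290,220])
y0=s[k][1]+220;print(y0)
p=get_state()["position"];print(p)
# far (upper) rim of cap top at z=.05, and cap edges
print("upper rim of blue",onz(c,cc[k][0]+290,y0,.04),onz(c,cc[k][0]+290,y0,.05))
for z in(.05,.04,0.0):print(z,proj(c,np.array([p[0],p[1],z])))
for u,v in((325,209),(s[k][0]+290,250),(s[k][0]+s[k][2]+290,250)):print(onz(c,u,v,.05),onz(c,u,v,.0))
E
```

```text
[  15   14   42   40 1455] [325.45085911 254.96357388]
234
[0.58567118 0.31462242 0.01036028]
upper rim of blue [0.57436694 0.3135803  0.04      ] [0.57075923 0.31291562 0.05      ]
0.05 [323.39392279 262.79697558]
0.04 [323.49572566 254.58884081]
0.0 [323.81379705 228.9434651 ]
[0.55854893 0.31046404 0.05      ] [0.57273193 0.31301332 0.        ]
[0.58064342 0.30464576 0.05      ] [0.60180307 0.30535784 0.        ]
[0.57697825 0.32467711 0.05      ] [0.59698057 0.33171438 0.        ]
```

The vial is centred between the pads: the cap rim gives a centre at x≈0.585, the same as the TCP. The width reading is therefore just an offset. Now lift and carry toward the gauge.

```bash
python3 -m crank '[[0.1,0,0,0.1,0],[0.1,0,0,0.3,0],[0.1,0,0,0.6,0],[0.1,0,-0.05,0.8,0],[0.1,0,-0.2,0.85,0]]' 10; python3 -m crank '[[0.1,-0.05,-0.2,0,-0.01],[0.1,-0.1,-0.4,0,-0.02],[0.1,-0.15,-0.65,0,-0.03],[0.1,-0.2,-0.9,0,-0.03],[0.1,-0.2,-1.0,0,-0.03]]'; python3 -m crank '[[0.1,0,0,0,0],[0.1,0,0,0,0]]'
python3 - <<'E'
from h import *
W,c=snap("wrist","pics/w3.png");S,c2=snap("scene","pics/s3.png")
s=get_state();print(s["position"],s["tool_rot"])
o=np.zeros((600,800,3),np.uint8);o[:400,:640]=W[:,:,::-1]
o[400:,0:400]=cv2.resize(S[120:220,250:450,::-1],None,fx=2,fy=2);cv2.imwrite("pics/c3.png",o)
E
```

```text
time: 4.42
position: [0.5871, 0.2775, 0.1863]
tool_rot: [-0.29, 3.121, 0.007]
ft_force: [0.4, 0.3, -1.2]
grip_width: 0.237
grip_force: 10.0
time: 5.05
position: [0.5457, 0.0708, 0.1824]
tool_rot: [0.018, 3.139, 0.0]
ft_force: [0.3, 1.1, 0.0]
grip_width: 0.237
grip_force: 10.0
time: 5.3
position: [0.5459, 0.077, 0.1808]
tool_rot: [0.007, 3.141, 0.002]
ft_force: [0.0, 0.4, -1.6]
grip_width: 0.233
grip_force: 10.0
[0.54573042 0.07700931 0.18035958] [-5.43106297e-03 -3.14145792e+00 -1.02802650e-03]
```

View pics/c3.png

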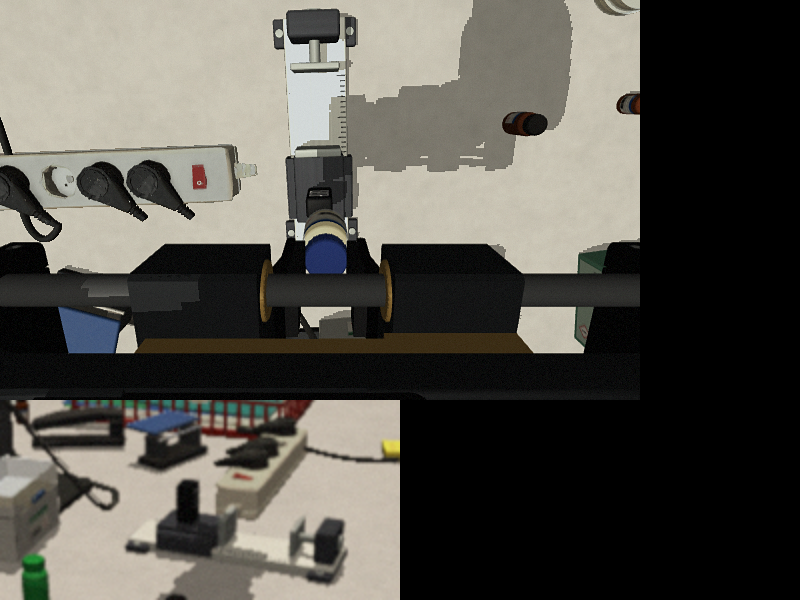

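The vial is held at (326,240). The gauge is in clear view: the anvil plate at about (316,68), the jaw plate at about (318,151), and the post at (313,25). I zoom in for the edges.

```bash
python3 - <<'E'
from h import *
W=cv2.imread("pics/w3.png");S=cv2.imread("pics/s3.png")
A=cv2.resize(W[50:170,275:360],None,fx=5,fy=5,interpolation=cv2.INTER_CUBIC)
B=cv2.resize(S[155:215,355:430],None,fx=4.5,fy=4.5,interpolation=cv2.INTER_CUBIC)
C=cv2.resize(S[155:215,315:390],None,fx=4.5,fy=4.5,interpolation=cv2.INTER_CUBIC)
o=np.zeros((600,770,3),np.uint8);o[:,:425]=A;o[:270,430:430+B.shape[1]]=B[:270];o[290:560,430:430+C.shape[1]]=C[:270];cv2.imwrite("pics/c4.png",o)
g=cv2.cvtColor(W,cv2.COLOR_BGR2GRAY);print("col325",list(enumerate(g[55:165,325],55)).__repr__().replace("np.uint8",""))
E
```

```text
col325 [(55, (160)), (56, (160)), (57, (158)), (58, (159)), (59, (159)), (60, (159)), (61, (158)), (62, (148)), (63, (186)), (64, (188)), (65, (193)), (66, (194)), (67, (193)), (68, (142)), (69, (45)), (70, (39)), (71, (31)), (72, (120)), (73, (218)), (74, (218)), (75, (215)), (76, (215)), (77, (212)), (78, (214)), (79, (213)), (80, (214)), (81, (217)), (82, (212)), (83, (215)), (84, (213)), (85, (214)), (86, (212)), (87, (214)), (88, (215)), (89, (215)), (90, (213)), (91, (214)), (92, (216)), (93, (215)), (94, (213)), (95, (212)), (96, (216)), (97, (215)), (98, (212)), (99, (213)), (100, (214)), (101, (212)), (102, (215)), (103, (212)), (104, (216)), (105, (214)), (106, (215)), (107, (217)), (108, (215)), (109, (213)), (110, (213)), (111, (212)), (112, (215)), (113, (215)), (114, (214)), (115, (213)), (116, (213)), (117, (213)), (118, (215)), (119, (215)), (120, (214)), (121, (215)), (122, (213)), (123, (212)), (124, (215)), (125, (215)), (126, (215)), (127, (215)), (128, (214)), (129, (215)), (130, (215)), (131, (214)), (132, (213)), (133, (215)), (134, (217)), (135, (214)), (136, (215)), (137, (211)), (138, (215)), (139, (222)), (140, (155)), (141, (145)), (142, (152)), (143, (152)), (144, (156)), (145, (107)), (146, (51)), (147, (51)), (148, (42)), (149, (104)), (150, (125)), (151, (117)), (152, (111)), (153, (110)), (154, (108)), (155, (110)), (156, (87)), (157, (39)), (158, (41)), (159, (38)), (160, (38)), (161, (40)), (162, (38)), (163, (41)), (164, (39))]
```

View pics/c4.png

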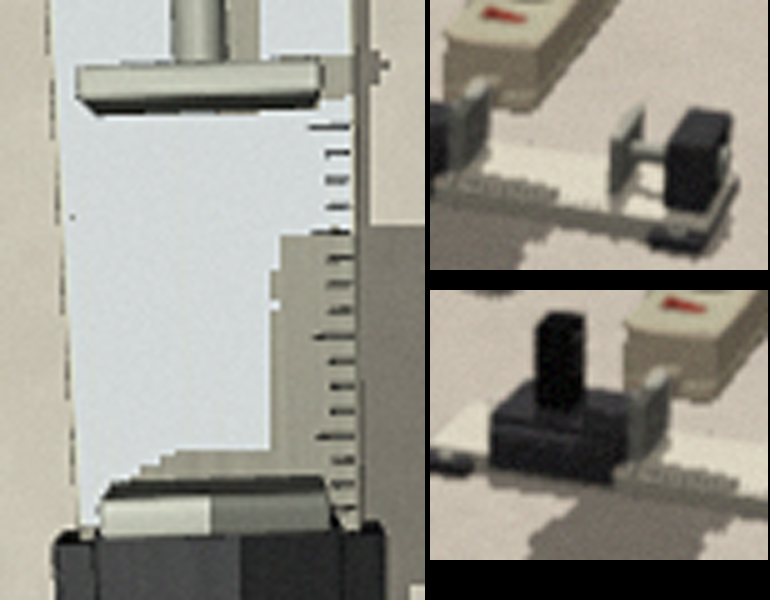

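```bash
python3 - <<'E'
from h import *
cw,cs=get_calibration("wrist"),get_calibration("scene")
for n,w,s,z in(("anvil+y",(339,68.4),(395,185.2),.045),("anvil-y",(290.6,68.4),(401.7,178.3),.045),("jaw+y",(340.6,148.7),(362,181.7),.046),("jaw-y",(295.6,148.7),(367.9,174.3),.046)):
    X,e=tri([ray(cw,*w),ray(cs,*s)]);print(n,X,e[0],"wrist@z",onz(cw,*w,z))
for n,p in(("bedL0",(275+48/5,50)),("bedL1",(275+75/5,50+470/5)),("bedR0",(275+355/5,50)),("bedR1",(275+362/5,50+470/5))):print(n,onz(cw,*p,.012))
print(get_state()["position"])
E
```

```text
anvil+y [0.43806675 0.09038294 0.04483419] 0.00032523375582230553 wrist@z [0.43839535 0.09047401 0.045     ]
anvil-y [0.43702935 0.04694316 0.04361711] 0.0011033930715309197 wrist@z [0.43822846 0.04741636 0.045     ]
jaw+y [0.50957233 0.09250826 0.04184365] 0.00017171921785208078 wrist@z [0.50927815 0.0923785  0.046     ]
jaw-y [0.51033184 0.05002364 0.04251942] 0.0008774348538546364 wrist@z [0.50910486 0.05006545 0.046     ]
bedL0 [0.41816948 0.03910282 0.012     ]
bedL1 [0.50800129 0.0415525  0.012     ]
bedR0 [0.41839639 0.09836331 0.012     ]
bedR1 [0.50824329 0.10083851 0.012     ]
[0.54573042 0.07700931 0.18035958]
```

Heights check out at 44 mm and about 42–46 mm, and the gap is 71 mm. The anvil face is at x=0.438, the jaw face at x=0.509, and the centre line at y≈0.070. I'll place at (0.474, 0.070).

```bash
python3 -m crank '[[0.1,-0.2,-0.035,0,0],[0.1,-0.36,-0.035,0,0],[0.1,-0.36,-0.035,-0.2,0],[0.1,-0.36,-0.035,-0.4,0],[0.1,-0.36,-0.035,-0.5,0]]' 10;  python3 -m crank '[[0.1,0,0,0,0],[0.1,0,0,0,0]]'
```

```text
time: 6.02
position: [0.4722, 0.0688, 0.0782]
tool_rot: [-0.007, -3.139, 0.001]
ft_force: [0.5, 0.4, 0.5]
grip_width: 0.235
grip_force: 10.0
time: 6.28
position: [0.4745, 0.0685, 0.0813]
tool_rot: [0.009, 3.14, 0.001]
ft_force: [0.5, 0.2, 0.4]
grip_width: 0.23
grip_force: 10.0
```

```bash
python3 -m crank '[[0.1,0,0.007,-0.12,0],[0.1,0,0.007,-0.22,0],[0.1,0,0.007,-0.27,0],[0.1,0,0.007,-0.285,0],[0.1,0,0.007,-0.285,0]]' 10;  python3 -m crank '[[0.1,0,0,0,0],[0.1,0,0,0,0]]'
```

```text
time: 6.9
position: [0.4743, 0.0692, 0.0241]
tool_rot: [0.011, 3.14, 0.001]
ft_force: [-0.4, -0.0, -0.2]
grip_width: 0.232
grip_force: 10.0
time: 7.15
position: [0.4741, 0.0691, 0.0239]
tool_rot: [0.011, 3.141, 0.001]
ft_force: [-0.4, -0.3, -1.0]
grip_width: 0.229
grip_force: 10.0
```

```bash
python3 -m crank '[[0.1,0,0.003,-0.006,0],[0.1,0,0.003,-0.008,0],[0.1,0,0.003,-0.008,0]]' 10;  python3 -m crank '[[0.3,0,0,0,0],[0.4,0,0,0,0],[0.6,0,0,0,0],[0.6,0,0,0,0],[0.6,0,0,0,0]]'; python3 -m crank '[[0.6,0,0,0,0],[0.6,0,0,0.1,0],[0.6,0,0,0.3,0],[0.6,0,0,0.5,0],[0.6,0,0,0.6,0]]'
python3 -m crank '[[0.6,0.2,0,0,0],[0.6,0.35,0,0,0],[0.6,0.35,0,0,0],[0.6,0.35,0,0,0]]'
python3 - <<'E'
from h import *
W,c=snap("wrist","pics/w5.png");S,_=snap("scene","pics/s5.png")
o=np.zeros((600,800,3),np.uint8);o[:400,:640]=W[:,:,::-1]
o[400:,0:400]=cv2.resize(S[150:220,300:440,::-1],(400,200));cv2.imwrite("pics/c5.png",o)
s=get_state();print(s["position"],s["tool_rot"])
E
```

```text
time: 7.52
position: [0.4741, 0.0698, 0.0222]
tool_rot: [0.011, 3.141, 0.001]
ft_force: [-0.4, 0.3, 2.5]
grip_width: 0.24
grip_force: 10.0
time: 8.15
position: [0.4736, 0.0696, 0.0217]
tool_rot: [-0.011, -3.141, -0.0]
ft_force: [-0.3, -0.1, 0.7]
grip_width: 0.581
grip_force: 0.0
time: 8.78
position: [0.4749, 0.0699, 0.1442]
tool_rot: [0.011, 3.138, 0.002]
ft_force: [0.6, -0.3, -0.3]
grip_width: 0.606
grip_force: 0.0
time: 9.28
position: [0.5429, 0.0696, 0.1413]
tool_rot: [-0.011, -3.14, 0.0]
ft_force: [-0.8, -0.7, 0.3]
grip_width: 0.601
grip_force: 0.0
[0.54282318 0.06965054 0.14165363] [-1.03714234e-02 -3.14087642e+00 -2.57114989e-04]
```

View pics/c5.png

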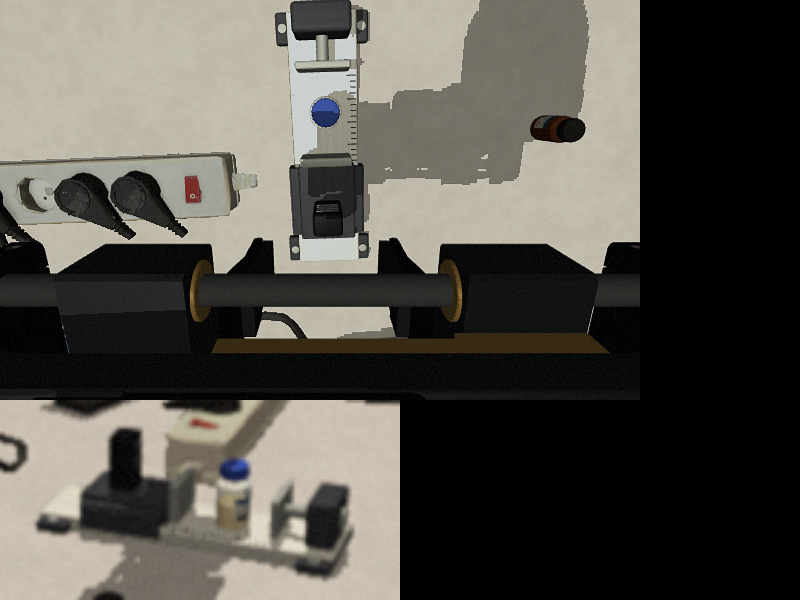

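The vial stands upright on the bed at (326,112), between the anvil plate (323,65) and the jaw plate (327,160), and has been let go. The grip top is around (329,220). I locate it next.

```bash
python3 - <<'E'
from h import *
cw,cs=get_calibration("wrist"),get_calibration("scene")
W=cv2.imread("pics/w5.png");g=cv2.cvtColor(W,cv2.COLOR_BGR2GRAY);S=cv2.cvtColor(cv2.imread("pics/s5.png"),cv2.COLOR_BGR2GRAY)
for x in(.549,.569):
  for y in(.0595,.0835):
    X=np.array([x,y,.075]);print(x,y,proj(cw,X).round(1),proj(cs,X).round(1))
print("col329",g[190:246,329]);print("row225",g[225,305:355]);print("row205",g[205,305:355])
print("scene row",S[165,332:360]);print("scene col344",S[155:180,344])
print("jaw col",g[148:172,327]);c=[onz(cw,327,r,.046) for r in(155,160,165)];print(c)
E
```

```text
0.549 0.0595 [311.4 213. ] [350.5 159.5]
0.549 0.0835 [341.9 212.8] [346.4 163.1]
0.569 0.0595 [311.8 236.9] [342.  158.3]
0.569 0.0835 [341.8 236.7] [337.7 161.9]
col329 [ 39  35  71  75  37  36  40  42  38  39  17   6   4   6  40  30  49  41
  51  40  52  35   7   1   8  14  14  12  17  32  32  31  32  24  23  26
  29  27  28  24  24  24  22  21  21  15  39  48 164 208 207 203 206 206
 207 207]
row225 [61 64 62 67 61 63 66 66  7 16 30 38 35 32 32 35 34 31 36 29 26 33 30 31
 26 29 32 26 23 25 28 26 28 26 27 24 16  0 66 64 62 66 63 63 61 63 65 67
 53 37]
row205 [ 66  64  68  64  65  68  64  66  70   8   4   0 149 149  79  52  53  54
  56  55  56  54  36  35  30  35  44  41  46  43  43  28  27   1  12   6
  38  34  36  37  36  38  39  34  33  37  39  38  33  27]
scene row [194 194 192 193 198 178  83  15   2   4   8  14  15   4  14  29  39 104
 179 196 193 192 195 191 196 196 175 112]
scene col344 [192 191 196 192 144  40  11  23   9  13  15   5   6  11   9   8   3  14
  10   9  10   4   8   3   7]
jaw col [138 137 137 140 141  96  49  50  44  40  91 117 118 108 105 104 101 105
  84  28  34  36  42  37]
[array([0.5072408 , 0.07216603, 0.046     ]), array([0.5114236 , 0.07214118, 0.046     ]), array([0.51563806, 0.07211615, 0.046     ])]
```

The predicted grip corners match the pixels in both views, so the grip is at (0.559, 0.072) with its top at 0.075. I descend and clamp it.

```bash
python3 -m crank '[[0.6,0.08,0.012,0,0],[0.6,0.08,0.012,-0.15,0],[0.6,0.08,0.012,-0.35,0],[0.6,0.08,0.012,-0.5,0],[0.6,0.08,0.012,-0.5,0]]' ;  python3 -m crank '[[0.6,0,0,0,0],[0.2,0,0,0,0],[0.1,0,0,0,0],[0.1,0,0,0,0],[0.1,0,0,0,0]]' 40;  python3 -m crank '[[0.1,0,0,0,0],[0.1,0,0,0,0],[0.1,0,0,0,0]]' 40
```

```text
time: 10.0
position: [0.5569, 0.0718, 0.0397]
tool_rot: [-0.01, -3.136, 0.001]
ft_force: [0.7, -0.5, 0.6]
grip_width: 0.601
grip_force: 0.0
time: 10.62
position: [0.5598, 0.0721, 0.042]
tool_rot: [0.011, 3.141, 0.0]
ft_force: [0.2, -0.1, -0.4]
grip_width: 0.235
grip_force: 0.0
time: 11.0
position: [0.5597, 0.072, 0.0417]
tool_rot: [-0.011, -3.141, -0.0]
ft_force: [-0.2, -0.4, 0.0]
grip_width: 0.105
grip_force: 0.0
```

No contact at 9 mm, although the grip is 24 mm wide, so I look.

```bash
python3 - <<'E'
from h import *
W,c=snap("wrist","pics/w6.png");S,_=snap("scene","pics/s6.png");T,_=snap("top","pics/t6.png")
o=np.zeros((600,800,3),np.uint8);o[:400,:480]=W[:,80:560,::-1]
o[400:,0:400]=cv2.resize(S[135:215,290:450,::-1],(400,200));o[400:,400:]=cv2.resize(T[150:300,300:500,::-1],(266,200))[:,:].repeat(1,0) if False else cv2.resize(T[170:270,300:500,::-1],(400,200));cv2.imwrite("pics/c6.png",o)
s=get_state();print(s["position"],s["grip_width"],s["grip_force"])
E
```

```text
[0.55968951 0.07202658 0.04175847] 0.1019513368750643 0.0
```

View pics/c6.png

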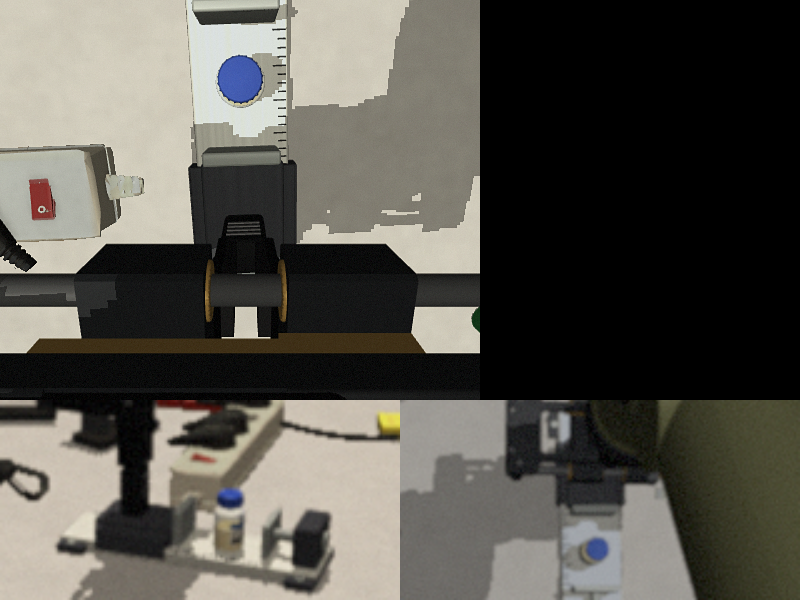

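The fingers look closed around or behind the grip block (wrist front face at about (323,228) in full-image pixels), and the vial is still upright at (320,80). I project the grip's corners to see which.

```bash
python3 - <<'E'
from h import *
cw,cs=get_calibration("wrist"),get_calibration("scene")
for z in(.075,.031):
  for x in(.549,.569):
    print(z,x,[proj(cw,np.array([x,y,z])).round(0) for y in(.060,.084)],proj(cs,np.array([x,.072,z])).round(0))
p=get_state()["position"]
for z in(.042,.061,.075,.1): print("tcp axis",z,proj(cw,np.array([p[0],p[1],z])).round(0),proj(cs,np.array([p[0],p[1],z])).round(0),[proj(cw,np.array([p[0]-.0095,p[1]+d,z])).round(0) for d in(-.012,.012)])
g=cv2.cvtColor(cv2.imread("pics/w6.png"),cv2.COLOR_BGR2GRAY)
print("col323",g[205:272,323]);
for r in(220,240,255,265):print(r,g[r,285:365])
E
```

```text
0.075 0.549 [array([299., 238.]), array([348., 238.])] [348. 161.]
0.075 0.569 [array([301., 275.]), array([347., 274.])] [340. 160.]
0.031 0.549 [array([305., 213.]), array([343., 213.])] [348. 180.]
0.031 0.569 [array([305., 243.]), array([343., 243.])] [340. 179.]
tcp axis 0.042 [324. 235.] [344. 175.] [array([304., 220.]), array([344., 220.])]
tcp axis 0.061 [324. 247.] [344. 167.] [array([301., 231.]), array([346., 231.])]
tcp axis 0.075 [324. 258.] [344. 161.] [array([300., 240.]), array([348., 240.])]
tcp axis 0.1 [323. 281.] [344. 150.] [array([296., 261.]), array([351., 261.])]
col323 [40 41 44 42 40 43 41 42 40 34  7  1  6  0  1  2 14 53 83 14 34 84 22  9
 55 82 15 24 54 81 13  9  2 15  5 18  9 18 14 10 19 15 18 17 14 15 16 15
 16 12 15 14 20 10 18  9 15 14 14 17  7 18 13 17 14 18  9]
220 [32 36 41 38 36 39 38 38 41 38 42 39 40 38 42 39 42 42 43 23  4  0  5 10
  2  7  4  2  2  2 11  2  3  0  8  4  2 10  2  6  5  3 12  1  0  4  1  1
  2  4  9  4 12 10  4  5  5  9 17 40 42 39 40 41 43 42 42 43 39 42 41 42
 37 43 44 42 36 30 24 41]
240 [39 28 33 33 41 35 40 41 40 43 39 41 38 11  1  4  5  4  4  5  4  9  6 10
  4 12 11 14 11 11  7 17 15  6  6  9 14 10 18 18 13 14 17  7 12 13  9 13
 16  6 10 14 11  5 13 15  5  9  8 13  2  7  0  8 10  7  4  4 12 41 39 38
 37 42 42 38 38 38 19 36]
255 [11 15  6  8  0 10  2 71 72 73  3  5  1  3  3  5  3  0  0  2  5  3  5  4
  9 12  1  7  8 13  7  2 13 17 17 20 17 18 15 19 17  7 16 17 17 15 17 14
 16 18 10 11 13 12 15 13  6  4  9 13  5  5  3  1  4  3  2  3  3  4  5  0
 40 44 41 13  4  6  8 13]
265 [ 3  4 61 62 58 57 42 40 38  3  1  7 15  0  9 10  0  8 15  7  5  5 12  0
  4  5 10 13 10  4  8  9 17 10  6 16 12 16  7 13 14 12 14 11 13 10 10 12
 14 10  1 10  7 14  8  7 11  8  9 10  8 14 12  8 13  2 10  2  7  1  2  4
  3 44 38 43 49 59 58 60]
```

```bash
python3 -m crank '[[0,0,0,0,0],[0,0,0,0,0],[0,0,0,0,0]]' 40
```

```text
time: 11.52
position: [0.5597, 0.072, 0.0418]
tool_rot: [0.011, 3.142, 0.0]
ft_force: [0.1, 0.3, -0.1]
grip_width: 0.002
grip_force: 0.0
```

The fingers are fully shut without contact, so nothing is between the pads. A small careful push along −x will show from the force where the grip really is.

```bash
python3 -m crank '[[0,-0.01,0,0,0],[0,-0.02,0,0,0],[0,-0.02,0,0,0]]' 40; python3 - <<'E'
from h import *
W,c=snap("wrist","pics/w7.png");snap("scene","pics/s7.png")
for f in("w6","w7"):
  g=cv2.cvtColor(cv2.imread(f"pics/{f}.png"),cv2.COLOR_BGR2GRAY).astype(int)
  print(f,"jaw/ridges col323",g[140:172,323],g[205:250,323])
  for r in(235,245,252,258,265,320):print(r,(g[r,280:370:2]>25).astype(int))
E
```

```text
time: 11.9
position: [0.5555, 0.0721, 0.0418]
tool_rot: [-0.011, -3.142, -0.0]
ft_force: [-0.1, 0.2, -0.5]
grip_width: 0.01
grip_force: 0.0
w6 jaw/ridges col323 [149 150 149 151 148 154  80  58  52  55  53  47  99 118 128 129 123 121
 116 113 110 113 113 113  99  84  38  41  42  43  40  40] [40 41 44 42 40 43 41 42 40 34  7  1  6  0  1  2 14 53 83 14 34 84 22  9
 55 82 15 24 54 81 13  9  2 15  5 18  9 18 14 10 19 15 18 17 14]
235 [1 1 1 1 1 1 1 1 1 1 1 0 0 1 1 1 0 0 0 0 0 0 0 0 0 0 0 0 0 0 0 0 0 1 1 1 1
 1 1 1 1 1 1 1 1]
245 [0 0 0 0 0 0 1 1 1 0 0 0 0 0 0 0 0 0 0 0 0 0 0 0 0 0 0 0 0 0 0 0 0 0 0 0 0
 0 1 1 0 0 0 0 0]
252 [0 0 0 0 0 0 1 1 0 0 0 0 0 0 0 0 0 0 0 0 0 0 0 0 0 0 0 0 0 0 0 0 0 0 0 0 0
 0 0 1 0 0 0 0 0]
258 [0 0 0 0 0 0 1 0 0 0 0 0 0 0 0 0 0 0 0 0 0 0 0 0 0 0 0 0 0 0 0 0 0 0 0 0 0
 0 0 0 0 0 0 0 0]
265 [0 0 0 0 1 1 1 0 0 0 0 0 0 0 0 0 0 0 0 0 0 0 0 0 0 0 0 0 0 0 0 0 0 0 0 0 0
 0 0 1 1 1 1 0 0]
320 [0 0 0 1 1 1 0 0 0 0 0 0 0 0 0 0 0 1 1 1 1 1 1 1 1 1 1 1 1 0 0 0 0 0 0 1 0
 0 0 0 0 1 1 0 0]
w7 jaw/ridges col323 [147 145 143 143 144 146 145 149 144 142 144 145 126  54  51  54  54  51
  49  61 103 115 126 121 119 116 108 109 109 105 104 102] [41 38 37 42 36 41 42 39 40 41 39 36 43 40 37 43  7 13  6  7  2 12  3 14
 54 60  2 29 77 41 14 33 80 23 16 22 10  8  4 10  9  5  8 11  1]
235 [1 1 1 1 1 1 1 1 1 1 1 1 0 0 0 0 0 0 0 0 0 0 0 0 0 0 0 0 0 0 0 0 0 1 1 1 1
 1 1 1 1 1 1 1 1]
245 [0 0 0 0 0 0 0 0 0 0 0 0 0 0 0 0 0 0 0 0 0 0 0 0 0 0 0 0 0 0 0 0 0 0 0 0 0
 0 0 0 0 0 0 0 0]
252 [0 0 0 0 0 0 0 0 0 0 0 0 0 0 0 0 0 0 0 0 0 0 0 0 0 0 0 0 0 0 0 0 0 0 0 0 0
 0 0 0 0 0 0 0 0]
258 [0 0 0 0 0 0 0 0 0 0 0 0 0 0 0 0 0 0 0 0 0 0 0 0 0 0 0 0 0 0 0 0 0 0 0 0 0
 0 0 0 0 0 0 0 0]
265 [0 0 0 0 0 0 0 0 0 0 0 0 0 1 1 0 0 0 0 0 0 0 0 0 0 0 0 0 0 0 0 1 1 1 0 0 0
 0 0 0 0 0 0 0 0]
320 [0 0 0 0 0 0 0 0 0 0 0 0 0 1 0 0 0 1 0 0 0 0 0 1 0 1 0 0 0 0 0 0 1 1 0 0 0
 0 1 0 0 0 0 0 0]
```

The jaw did not move and there was no force, so the shut fingers are passing over the grip. In the earlier scene crop the fingers ended at cap height on the vial, which suggests the real tips sit above the reported TCP. I'll measure the tip height from the saved scene images.

```bash
python3 - <<'E'
from h import *
cs,ct,cw=map(get_calibration,("scene","top","wrist"))
g=cv2.cvtColor(cv2.imread("pics/s2.png"),cv2.COLOR_BGR2GRAY)
for z in(.01,.03,.05,.07,.1): print(z,proj(cs,np.array([.5857,.325,z])).round(1),proj(cs,np.array([.5857,.335,z])).round(1))
print("vial base",proj(cs,np.array([.585,.315,0.])))
for c in(272,276,280,284,288):print(c,g[190:245,c])
# released-moment style check: shut fingers now, scene s7, finger at p
p=get_state()["position"];g=cv2.cvtColor(cv2.imread("pics/s7.png"),cv2.COLOR_BGR2GRAY)
for z in(.042,.06,.075,.09,.11): print(z,proj(cs,np.array([p[0],p[1]+.01,z])).round(1))
for r in range(140,184,3):print(r,g[r,325:365])
E
```

```text
0.01 [277.9 237.7] [275.2 240.3]
0.03 [277.4 228. ] [274.7 230.5]
0.05 [276.8 218.2] [274.1 220.6]
0.07 [276.2 208.1] [273.5 210.4]
0.1 [275.4 192.7] [272.5 194.9]
vial base [281.18880977 240.0671101 ]
272 [  3   8   2   5   4   0  10   3   2  13   4   6   9  13  13   9   0  16
  11   7   0  10  10  10   6   6   2   7   3  11   3  13  38  76 105 115
 117 142 187 206 208 207 208 198 190 186 158 122 118 117 116 119 119 122
 120]
276 [  2   5   9   7  18  29  43  37  26  18  13   3   7   5  11   1  10   0
  12   6   1   8   7   6   0   6   8   6   6  12   4  10  30 114 190 212
 206 170 147 147 155 147 156 138 111 105 109 104 104 106 103 106 112 113
 119]
280 [ 11   0   9   4   4   8  13  11  18   8   7   8   3  10   5   5   4   4
   9  12   6   0  14  14   5   7   2  12   0   0   2   0   6  58 173 220
 218 197 166 161 155 154 152 152 133 119 118 115 117 114 114 115 121 110
 112]
284 [ 37  26  18  14  10  11  19   5  12   8   2  16  20  20  13  13  13  10
  19  18  10  16  21  17  33  44  51  52  41  40  34  41  76 170 218 214
 192 154 148 154 123  65  68  95 100 102  98  74  45  86 110 
[... 2163 characters left out ...]
12 108 110
 108 111 108 107]
173 [195 193 195 195 195 195 194 195 197 200 195 199 181  87  13   5   5   6
   2   8  14  13  23  24 117 195 198 198 195 198 194 194 174 114 110 113
 117 120 136 154]
176 [195 196 195 197 197 198 197 193 183 140  81  63  51  20  10   9   9   9
  12  11   2  16   4  19  83 149 154 156 158 173 182 190 177 112 107 114
 109 106  99  93]
179 [200 202 193 182 190 172 139  87  63  61  61  65  58  33   6  10   6   6
  11   1   9   2  15  20  24  35  32  36  36  29  33  25  33  33  63  91
  96  96  77  64]
182 [218 222 204 135  60  52  52  53  52  37  25  32  31  30  36  31  29  32
  21  30  23  31  33  33  33  35  34  30  28  34  38  34  36  44  61  73
  74  68  57  62]
```

The finger tips end about 35 mm above the reported TCP (z≈0.044 when the TCP read 0.0104, and about 0.08 now). That puts them just over the grip's 0.075 top, and it means the vial was held by its cap, which explains the 20 mm width. I open, recentre and go lower, watching the force.

```bash
python3 -m crank '[[0.6,0.01,0,0,0],[0.6,0.018,0,0,0],[0.6,0.018,0,0,0],[0.6,0.018,0,0,0],[0.6,0.018,0,0,0]]' 40; python3 -m crank '[[0.6,0,0,-0.03,0],[0.6,0,0,-0.06,0],[0.6,0,0,-0.09,0],[0.6,0,0,-0.11,0],[0.6,0,0,-0.11,0]]'; python3 -m crank '[[0.1,0,0,0,0],[0.1,0,0,0,0],[0.1,0,0,0,0],[0.1,0,0,0,0],[0.1,0,0,0,0]]' 40;
```

```text
time: 12.62
position: [0.5593, 0.072, 0.0418]
tool_rot: [-0.011, -3.142, -0.0]
ft_force: [0.8, -0.1, 0.2]
grip_width: 0.484
grip_force: 0.0
time: 13.25
position: [0.559, 0.072, 0.0193]
tool_rot: [-0.011, -3.141, 0.0]
ft_force: [-1.0, -0.9, -0.1]
grip_width: 0.605
grip_force: 0.0
time: 13.88
position: [0.5594, 0.071, 0.0199]
tool_rot: [0.01, 3.141, -0.002]
ft_force: [0.7, -2.6, 1.2]
grip_width: 0.272
grip_force: 40.0
```

```bash
python3 -m crank '[[0.1,0,0,0,0],[0.1,0,0,0,0]]' 40;
```

```text
time: 14.12
position: [0.5594, 0.0711, 0.0199]
tool_rot: [0.011, 3.141, -0.002]
ft_force: [0.3, -3.6, 2.1]
grip_width: 0.274
grip_force: 40.0
```

The grip is clamped at 23.8 mm, which matches its 24 mm. I slide the jaw slowly.

```bash
python3 -m crank '[[0.1,-0.02,-0.0005,0,0],[0.1,-0.04,-0.001,0,0],[0.1,-0.06,-0.0015,0,0],[0.1,-0.08,-0.002,0,0],[0.1,-0.1,-0.003,0,0]]' 40; python3 -m crank '[[0.1,-0.02,-0.0005,0,0],[0.1,-0.04,-0.001,0,0],[0.1,-0.06,-0.0015,0,0],[0.1,-0.08,-0.002,0,0],[0.1,-0.1,-0.003,0,0]]' 40; python3 -m crank '[[0.1,0,0,0,0],[0.1,0,0,0,0]]'
python3 - <<'E'
from h import *
W,c=snap("wrist","pics/w8.png");S,cs=snap("scene","pics/s8.png");print(get_state()["position"])
h=cv2.cvtColor(W,cv2.COLOR_RGB2HSV);m=cv2.inRange(h,(105,100,30),(130,255,255));m[:,:200]=0;m[:,420:]=0;m[200:]=0
n,l,s,cc=cv2.connectedComponentsWithStats(m);k=1+np.argmax(s[1:,4]);print(s[k],"cap",onz(c,*cc[k],.060))
g=cv2.cvtColor(W,cv2.COLOR_RGB2GRAY)
for col in(295,323,345):print(col,g[0:200:1,col])
print("anvil, jaw edge pred",proj(c,np.array([.438,.07,.045])),proj(c,np.array([.4698,.07,.046])))
E
```

```text
time: 14.75
position: [0.5425, 0.0706, 0.02]
tool_rot: [0.011, 3.135, -0.001]
ft_force: [8.1, -4.2, -5.8]
grip_width: 0.275
grip_force: 39.9
time: 15.38
position: [0.5225, 0.0701, 0.02]
tool_rot: [0.011, 3.135, -0.001]
ft_force: [7.5, -4.6, -5.5]
grip_width: 0.272
grip_force: 39.9
time: 15.62
position: [0.5219, 0.0701, 0.02]
tool_rot: [0.011, 3.136, -0.001]
ft_force: [5.9, -4.6, -4.0]
grip_width: 0.276
grip_force: 39.9
[0.52191936 0.07003291 0.01997197]
[ 297  106   50   52 1928] cap [0.45844016 0.06975851 0.06      ]
295 [ 78  75  73  77  77  72  77  78  78  77  81  86  82  81  85  84  83  84
  81  75  76  65  63  56  46  40  31  20  22  16  23  22  17  18  17  19
  16  20   9  56 238 232 230 229 230 230 229 228 229 229 229 229 229 229
 230 229 229 229 230 229 231 229 229 229 229 228 230 228 229 229 230 230
 231 174 177 110 159 192 212 211 212 212 212 212 216 208 179 159  71  52
  43 193 234 229 230 228 229 230 229 229 228 229 229 229 229 231 229 229
 229 231 229 229 230 229 228 229 229 228 230 230 228 231 230 232 232 231
 201 201 203 207 207 210 146 161 167 166 164 164 165 165 164 
[... 1251 characters left out ...]
0 229 228 229 229 230 229 229
 230 230 230 228 230 230 230 229 230 228 229 229 229 230 230 229 233 180
 180 102 156 177 207 208 208 206 211 209 212 209 185 165  83  47  45  97
 236 232 234 176 174 176 177 177 174 172 175 174 175 176 174 178 173 175
 175 174 173 174 172 175 178 178 129 132 157 189 202 201 202 158 115  76
  45  56  57  58  55  61  63  68  44  36  29  29  68  71  60  15 164 149
 140 168 169 168 174 115  55  52  57  58  58  56  52  92 113 130 139 134
 130 124 124 119 121 119 117 118 113  97  60  45  39  45  45  42  44  46
  42  43  42  47  45  43  45  44  45  48  43  42  41  42  44  47  46  45
  43  42]
anvil, jaw edge pred [322.05088417  84.76134817] [322.69118703 153.45495017]
```

```bash
python3 - <<'E'
from h import *
c=get_calibration("wrist")
a=onz(c,323,86.7,.045);j=onz(c,323,158.3,.046);g=j[0]-a[0];print(a,j,g,"travel for 8mm",g-.026+.008,(g-.018)/.2)
E
```

```text
[0.43885983 0.07043455 0.045     ] [0.47216665 0.0701286  0.046     ] 0.0333068258216781 travel for 8mm 0.0153068258216781 0.0765341291083905
```

```bash
python3 -m crank '[[0.1,-0.015,-0.0005,0,0],[0.1,-0.03,-0.001,0,0],[0.1,-0.045,-0.001,0,0],[0.1,-0.06,-0.0015,0,0],[0.1,-0.077,-0.002,0,0]]' 40; python3 -m crank '[[0.1,0,0,0,0],[0.1,0,0,0,0],[0.1,0,0,0,0]]'
python3 - <<'E'
from h import *
W,c=snap("wrist","pics/w9.png");print(get_state()["position"])
h=cv2.cvtColor(W,cv2.COLOR_RGB2HSV);m=cv2.inRange(h,(105,100,30),(130,255,255));m[:,:200]=0;m[:,420:]=0;m[200:]=0
n,l,s,cc=cv2.connectedComponentsWithStats(m);k=1+np.argmax(s[1:,4]);print(s[k],"cap",onz(c,*cc[k],.060))
g=cv2.cvtColor(W,cv2.COLOR_RGB2GRAY)
for col in(295,345):print(col,g[60:190,col])
for x,z in((.430,.045),(.456,.046)):print(proj(c,np.array([x,.07,z])))
E
```

```text
time: 16.35
position: [0.508, 0.0697, 0.02]
tool_rot: [0.011, 3.133, -0.001]
ft_force: [10.9, -4.4, -9.4]
grip_width: 0.274
grip_force: 39.9
time: 16.73
position: [0.5076, 0.0697, 0.02]
tool_rot: [0.011, 3.134, -0.001]
ft_force: [9.0, -4.8, -7.0]
grip_width: 0.271
grip_force: 39.9
[0.50760463 0.06968881 0.01999247]
[ 297  107   50   51 1926] cap [0.44414373 0.06929143 0.06      ]
295 [ 35  24  21  21  20  19  16   5 116 236 230 229 228 228 229 228 229 230
 229 230 229 229 229 228 229 231 233 233 235 181 173 118 163 194 216 214
 212 212 212 211 212 198 172 126 132 232 231 228 229 229 229 229 229 230
 228 229 228 229 230 230 230 230 231 233 231 231 207 185 186 141 139 155
 158 143 167 165 166 168 164 168 169 166 164 167 163 166 162 165 165 165
 173  91  53  57  58  60  55  54  56 104 118 126 128 132 127 122 121 118
 118 117 114 116 104  94  43  47  44  45  45  43  43  43  47  40  47  41
  44  41  42  47]
345 [ 19  18  18  26  20  12  52 237 233 228 229 229 229 229 230 229 227 229
 228 230 228 230 232 185 176 178 180 178 183 110 155 184 205 207 208 204
 210 208 208 198 174 149  75 176 179 177 179 178 176 176 177 174 178 176
 177 178 141 121 151 176 197 203 203 205 115 113  44  48  48  55  32  34
  40  43  43  36  30  21  59  66 104  25 157 143 141 167 172 170 173 117
  59  59  57  62  53  55  50  90 112 124 138 136 131 128 121 121 121 120
 118 115 113  95  64  42  45  41  44  42  45  45  47  43  44  43  42  47
  43  46  47  44]
[323.00929662  99.01932267]
[323.49522547 154.64206695]
```

The gap is now about 26.6 mm, the anvil is pushed back about 7.3 mm, and the vial cap is level with the jaw, so it is still upright. I release, lift and check.

```bash
python3 -m crank '[[0.3,0,0,0,0],[0.45,0,0,0,0],[0.6,0,0,0,0],[0.6,0,0,0,0],[0.6,0,0,0,0]]' 20; python3 -m crank '[[0.6,0,0,0.05,0],[0.6,0,0,0.15,0],[0.6,0,0,0.3,0],[0.6,0,0,0.5,0],[0.6,0,0,0.6,0]]';python3 -m crank '[[0.6,0,0,0,0],[0.6,0,0,0,0]]'
python3 - <<'E'
from h import *
W,c=snap("wrist","pics/w10.png");S,cs=snap("scene","pics/s10.png");T,ct=snap("top","pics/t10.png")
def cap(I,b):
    x0,y0,x1,y1=b;h=cv2.cvtColor(I[y0:y1,x0:x1],cv2.COLOR_RGB2HSV);m=cv2.inRange(h,(105,100,30),(130,255,255));n,l,s,cc=cv2.connectedComponentsWithStats(m);k=1+np.argmax(s[1:,4]);return cc[k]+[x0,y0]
w=cap(W,(250,40,400,240));s=cap(S,(370,150,420,200));print(w,s,tri([ray(c,*w),ray(cs,*s)]))
g=cv2.cvtColor(W,cv2.COLOR_RGB2GRAY);r0=proj(c,np.array([.431,.07,.045]))[1];r1=proj(c,np.array([.458,.07,.046]))[1];print(r0,r1)
for u in(302,337):print(g[int(r0)-10:int(r1)+15,u],int(r0)-10)
for n,p in(("brown",[.4847,.2728,.045]),("red",[.469,.3853,.036])):
    q=proj(cs,np.array(p)).astype(int);A=cv2.imread("pics/s1.png")[q[1]-5:q[1]+25,q[0]-10:q[0]+10].astype(int);B=cv2.imread("pics/s10.png")[q[1]-5:q[1]+25,q[0]-10:q[0]+10].astype(int);print(n,abs(A-B).mean())
E
```

```text
time: 17.4
position: [0.5037, 0.0708, 0.0197]
tool_rot: [-0.01, -3.141, -0.001]
ft_force: [-0.1, -0.2, 0.4]
grip_width: 0.58
grip_force: 0.0
time: 18.02
position: [0.5052, 0.0706, 0.143]
tool_rot: [0.011, 3.138, 0.002]
ft_force: [0.3, 0.5, -0.2]
grip_width: 0.599
grip_force: 0.0
time: 18.27
position: [0.5033, 0.0703, 0.1391]
tool_rot: [-0.011, -3.14, 0.0]
ft_force: [0.0, -0.4, -0.1]
grip_width: 0.602
grip_force: 0.0
[322.5497553  127.42414356] [394.67924528 175.81132075] (array([0.4448381 , 0.0695057 , 0.05678125]), [np.float64(0.00044397159590589606), np.float64(0.0004439715959058391)])
109.58679745660456 143.67737528791298
[206 204 207 152 146 136 178 190 186 184 181 148 125 205 207 206 204 206
 205 203 205 203 206 203 205 207 204 203 206 204 204 205 205 206 205 206
 202 207 205 209 216 134  50  46  38  86 108 111 103 101  99  96  95  81
  58  68  72  72  69] 99
[158 156 158 127 147 181 182 187 192 115  76  80 154 153 154 153 152 153
 154 154 106 128 138 156 166 177 180 184 184  99 121 170 158 139 107 114
 147 147 148 150  99  47  44  43  94 116 114 114 107 105 101 107  85  32
  33  39  39  35  41] 99
brown 15.96
red 9.624444444444444
```

The vial stands upright (cap centre z=0.057, x=0.445) and both faces are where they were, with the anvil still pushed back about 7 mm. The arm never came near the brown vials. I hand in.

```bash
python3 -c "from bench import *; print(close_job())"
```

```text
the job is handed in; nothing more can be done
None
```

The clear vial stands upright on the gauge bed, pressed between jaw and anvil with the anvil pushed back about 7 mm of its 16 mm; the arm never went near the smaller vials, and the job is handed in, with no verdict returned.

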